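Raise the dust cabinet's window to the green band

TASK

Push the clear sliding window of the dust cabinet up with your fingertips from beneath its orange lip, without pinching the lip, until the red pointer at the lip's end stands within the green band on the frame. Leave the window standing there and take the hand away; do not shift the green band, and leave the tools and parts standing around where they are.

Things in the scene. Friction and masses are not known exactly. Their poses are not given: they have to be found in the camera images.
- cabinet: Dust cabinet, 440 mm wide, 365 mm high, aluminium frame and clear panels, fixed. Origin on the table, 160 mm behind its front foot; z up, front faces its -x. From 70 mm above the table the front leans back 35 deg from upright (below, an upright wall in line with its foot); the clear window slides up this slope.
- lip_under (a point): Middle of the underside of the orange lip: 160 mm long, 36 mm deep, 10 mm thick (6 at its free edge), square to the window; the point is half-way along, 18 mm out from the window's face and 18 mm from its free edge. Below it the window goes on for 18 mm. z: up the slope, the way the window slides; x: into the window, 35 deg below level; y: level, along the lip.
- pointer (a point): Tip of the red pointer, a red bar 4 mm high, 112 mm long, that runs sideways from the lip's right-hand end (as the robot sees it, the -y end) to the frame. Moves with the window; lies 3 mm above the lip's underside. Axes as lip_under.
- band_mid (a point): Middle of the green band, a green clip 16 mm high (8 mm each way along the slope from this point) and 26 mm wide on the right-hand upright of the sloping frame, beside the pointer's path. Stiff, not to be moved; 45 to 168 mm up the slope from where the pointer starts. Axes as lip_under.
- sash (a joint): Travel of the window up the slope in m: 0 fully shut, 0.18 the upper stop. The window (about 0.6 kg) is counterweighted: it stays wherever it is left, and takes about 2 to 4 N to push.
- lens_ring: Bystander: steel lens ring 64 mm across, 14 mm high, inside the cabinet. Origin under its centre.
- screwdriver: Bystander: red-handled screwdriver 200 mm long lying on the white sheet. Origin under its middle, x along it.
- caliper: Bystander: caliper 190 mm long, 15 mm thick, lying on the white sheet. Origin under its middle, x along it.
- lens_cap: Bystander: black round cap 52 mm across, 14 mm high, on the white sheet. Origin under its centre.
- cleaner: Bystander: amber bottle 60 mm across, 130 mm high, right of the cabinet. Origin under its centre.
- parts_bin: Bystander: open blue bin 100 x 140 mm, 50 mm high, left of the cabinet. Origin under its centre.
- lens_tube: Bystander: upright aluminium tube 44 mm across, 60 mm high, on the right of the white sheet. Origin under its centre.

How it is judged:
By the outcome, as a careful person would: the job done as asked, in the order asked, and still so for the second after the job is handed in, with the robot touching nothing.
It also fails if it takes over 35 s, if anything falls off the work surface, if the arm or the gripper's body presses on something with over 40 N, if the wrist force passes 120 N, or if a joint passes its speed limit or range.

ROBOT

A 6-joint arm with a two-finger parallel gripper is mounted at the origin on the work surface. World frame = base frame: x ahead of the robot, y to its left, z up, the work surface at z = 0. Lengths are in m, angles in rad, forces in N, time in s.
With the tool pointing down it reaches from about 0.25 to 0.725 m from the base axis. Payload 4 kg.
Tool frame: the origin (TCP) lies midway between the tips of the shut fingers; the grasp point (between the pads) lies 19 mm behind it (bot.grip_point_offset is the distance from the TCP to the grasp point, in m); z points along the fingers, y is the line along which they close (so a half turn about z gives the same grasp; the last joint's range is limited). The gripper opens to 85 mm and grips with 20 to 120 N. Pads are 22 mm wide; open, the fingers measure 114 mm over their backs; the gripper's body (76 mm by 85 mm) begins 54 mm behind the grasp point. The pads swing forward as they close: fully open they stand 13 mm farther back than shut.
Start: joints at [1.349, 0.241, 0.005, 1.335, 0, 1.571], TCP at [0.11, 0.488, 0.231] pointing down, gripper open.
Joint ranges: [-2.72, 2.72], [-1.05, 1.87], [-1.09, 1.28], [-1.99, 2.15], [-1.42, 1.44], [-3.14, 3.14]. Speed limits (rad/s): [2.79, 2.79, 3.14, 3.14, 3.14, 3.14].

INTERFACE

Orientations are given as a unit quaternion [x, y, z, w].
In Python, from workcell import bot gives the robot as it stands.
- The arm moves only by the tool step_arm, never from a script. Its argument "targets" is text: rows parted by semicolons, each of 7 numbers parted by spaces: the opening, from -1 (shut) to 1 (fully open), so that 0 is half open, then the shift along the world's x, y, z normalised to -1 to 1, where 1 is 0.5 m, then the turn, a rotation vector about the world's x, y, z normalised to -1 to 1, where 1 is pi/4 rad. In form: gripper x y z wx wy wz; .... A call has 1 to 10 rows; each row is the pose to reach, as a shift and turn from the pose commanded when the call began; what a row does not reach only later rows make up. A row lasts 1/12 s, in which the tool goes at most 41.7 mm and 7.16 degrees, less where a joint would pass 70% of its speed; a pose out of reach is approached as far as the arm can. A call with a number of a shift or a turn outside -1 to 1 is refused whole. A call with a gripper value outside its range is refused whole. The fingers move at their own pace and stop on an object; the grip force is fixed at half the most. Time passes only in rows, so rows that repeat a pose let the fingers close. It gives the time, the measured TCP pose, the force, the opening and the grip force at its end, in the units of the state.
- bot.get_obs(): the state, without advancing time (a new reading comes with each control period).
- bot.camera(name): name is "side" or "top"; returns the picture (480x640x3 uint8, red, green, blue); there is no depth.
- bot.camera_info(name): a dict with "vertical_fov" (degrees; the focal length in pixels is half the picture's height over the tangent of half this angle, whatever the lens; pixels are square), "cx", "cy" (the principal point, pixels), "pose" (4x4, takes a point from camera to world coordinates). Camera axes: x right, y up, looking along -z (the intrinsics and any distortion apply to the point x, -y, -z); pixel columns grow to the right and rows downward; lengths in m; the calibration is good to about 2 mm. A picture is of the moment at which its call begins. camera_info takes no time and is no camera call.
- bot.job_done(): hands the job in; it is judged then, once.
The state is a dict: "clock": time; "joint_pos": joint angles; "joint_vel": joint speeds; "tau": joint torques, N m; "eef_pos": TCP position; "tool_rot": TCP orientation; "ft_force": force on the tool from outside, world axes, zero at the start; "ft_torque": the same for the moment, N m; "grip_width": finger opening in m; "grasp_force": force on a finger pad.
Only numpy, scipy, OpenCV 4.12 (cv2) and the standard library are available. Lean on these libraries where they do the work, as an engineer would, in place of code of your own. Each camera call takes 0.05 s, during which the arm holds its last target. There are 200 camera calls.

## Working session

There is one attempt and no reset: what is moved stays moved. The work goes in short steps, Python scripts to look and compute and a tool call to move; the robot and the scene stay as the last step left them, time stands still between calls to the robot, and variables do not carry over. Pictures are saved under pics/ and viewed, at most 10 in all, crops included, and the job is handed in when it is done.

Besides the shell and the picture viewer there is one more tool, called after "Request:" as name(argument=value, ...) on one line, values as JSON. step_arm: Moves the arm, as the interface text tells. Scaled input: -1 to 1 covers 0.5 m each way for a shift and pi/4 rad each way for a turn. Its arguments: {"type":"object","properties":{"targets":{"type":"string"}},"required":["targets"]}

```bash
mkdir -p pics
python3 - <<'E'
from workcell import bot
import cv2
for n in("side","top"):
    im=bot.camera(n); cv2.imwrite(f"pics/{n}0.png",im[:,:,::-1]); i=bot.camera_info(n); print(n,{k:(v.tolist() if hasattr(v,'tolist') else v) for k,v in i.items()})
o=bot.get_obs();print(o)
E
```

```text
side {'vertical_fov': 55.110734932571546, 'cx': 313.5268004295235, 'cy': 241.25657816071111, 'pose': [[0.5205069235455039, 0.5954531254168011, -0.6119706839159524, -0.32501050354386707], [-0.8536865903656246, 0.3772495814034824, -0.3590291892880184, -0.48347611142459124], [0.01708063146108503, 0.7093083453352715, 0.7046913673847791, 1.063645620125654], [0.0, 0.0, 0.0, 1.0]]}
top {'vertical_fov': 46.050416224475434, 'cx': 327.43900504655954, 'cy': 243.58419511057022, 'pose': [[0.005836984285835858, 0.9931498683412391, -0.11670162221762913, 0.3702416130267675], [-0.9998279912978276, 0.00785074095034617, 0.016803383108217634, 0.002414194325164889], [0.017604471926129527, 0.11658346743989854, 0.9930248625728824, 1.405948186521788], [0.0, 0.0, 0.0, 1.0]]}
{'clock': 0.1, 'joint_pos': array([1.34900778e+00, 2.41337748e-01, 3.86333553e-03, 1.33517966e+00,
       1.99650700e-05, 1.57077794e+00]), 'joint_vel': array([-0.0003508 , -0.0022208 ,  0.00074333, -0.00027182, -0.00183388,
       -0.00097688]), 'tau': array([ 3.86898037e-04, -3.73138297e+01,  2.53009504e+01,  1.08364387e-02,
        6.70256213e-05,  2.10845272e-06]), 'eef_pos': array([0.10985928, 0.48721237, 0.23050358]), 'tool_rot': array([ 1.10657951e-01,  9.93858116e-01, -9.22059291e-04, -1.12725130e-04]), 'ft_force': array([ 0.54722279,  0.1120308 , -0.49138268]), 'ft_torque': array([ 0.01278935,  0.04598051, -0.0372609 ]), 'grasp_force': 0.0, 'grip_width': 0.0850214659628139}
```

View pics/side0.png

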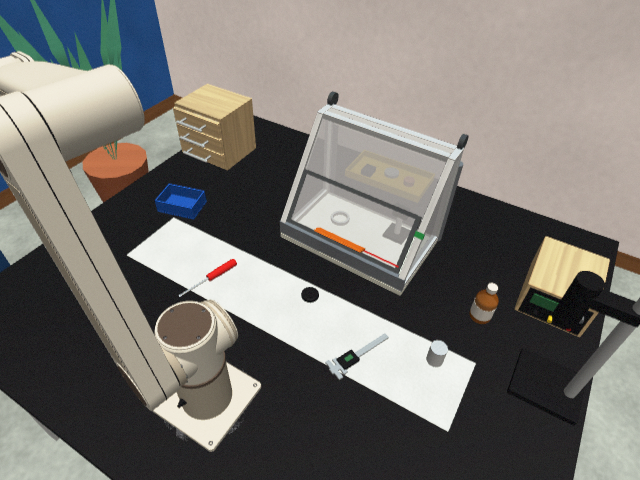

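View pics/top0.png

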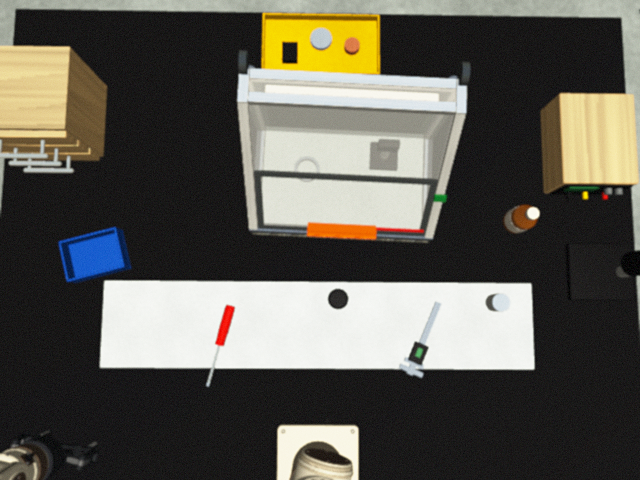

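The side view shows the cabinet, with the orange lip around (340,240), the red pointer running to (397,264) and the green band at (419,236). The top view has the lip at (342,231), the pointer's end at (423,232) and the band at (440,198). Next I'll segment the colours and view enlarged crops.

Run:
```python
import cv2,numpy as np
a=cv2.imread("pics/side0.png");b=cv2.imread("pics/top0.png")
A=cv2.resize(a[200:300,270:450],None,fx=4.4,fy=4.4,interpolation=cv2.INTER_CUBIC)[:300*2//2+140]
B=cv2.resize(b[170:250,235:455],None,fx=3.6,fy=3.6,interpolation=cv2.INTER_CUBIC)
cv2.imwrite("pics/cA.png",A);cv2.imwrite("pics/cB.png",B)
for n,im,(r0,r1,c0,c1) in(("side",a,(200,300,270,450)),("top",b,(170,250,235,455))):
    h=cv2.cvtColor(im,cv2.COLOR_BGR2HSV).astype(int);H,S,V=h[...,0],h[...,1],h[...,2]
    w=np.zeros(H.shape,bool);w[r0:r1,c0:c1]=1
    for k,m in(("orange",(H>6)&(H<20)&(S>170)&(V>120)),("red",((H<5)|(H>174))&(S>120)&(V>100)),("green",(H>45)&(H<80)&(S>120))):
        m=(m&w).astype(np.uint8);nn,l,st,ce=cv2.connectedComponentsWithStats(m)
        i=1+st[1:,4].argmax();ys,xs=np.nonzero(l==i)
        hull=cv2.approxPolyDP(cv2.convexHull(np.c_[xs,ys].astype(np.int32)),1.2,True)[:,0].tolist()
        print(n,k,st[i],ce[i].round(2),hull)
```

```text
side orange [314 228  51  24 292] [339.38 239.54] [[364, 249], [357, 251], [314, 230], [316, 228], [321, 228]]
side red [364 250  35  18  55] [381.93 258.82] [[398, 267], [364, 250], [397, 265]]
side green [414 231  10   9  50] [418.84 234.86] [[422, 239], [414, 234], [416, 231], [423, 234]]
top orange [307 223  70  17 961] [341.36 231.17] [[375, 239], [308, 236], [307, 227], [309, 223], [374, 226], [376, 228]]
top red [377 228  47   5 163] [400.48 230.06] [[423, 232], [377, 230], [377, 228], [423, 229]]
top green [433 194  15   9  96] [440.67 197.83] [[447, 195], [446, 202], [433, 200], [434, 195]]
```

View pics/cA.png

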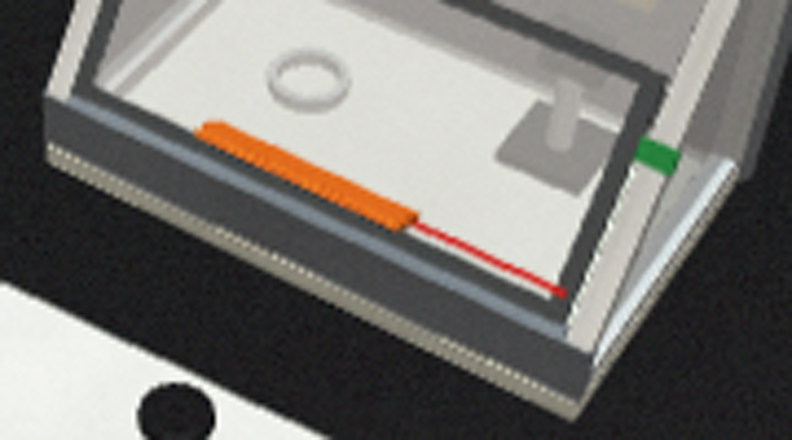

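View pics/cB.png

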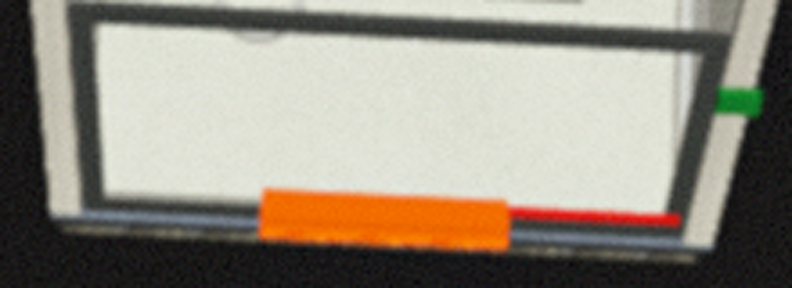

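The side crop shows the lip's left end at (195,133), the pointer from (416,219) to (566,294), and the band's middle at (657,155). In the top crop the lip spans x 260–510, the pointer's tip is at (681,220) and the band's middle at (740,101). Now I'll triangulate these.

```bash
cat > cam.py <<'E'
import numpy as np
from workcell import bot
from scipy.optimize import least_squares
I={n:bot.camera_info(n) for n in("side","top")}
def proj(n,p):
    i=I[n];T=np.array(i["pose"]);q=(np.asarray(p)-T[:3,3])@T[:3,:3];f=240/np.tan(np.radians(i["vertical_fov"])/2)
    return np.stack([i["cx"]+f*q[...,0]/-q[...,2],i["cy"]-f*q[...,1]/-q[...,2]],-1)
def tri(s,t):
    r=least_squares(lambda p:np.r_[proj("side",p)-s,proj("top",p)-t],[.5,0,.1]);return r.x,r.fun
E
python3 - <<'E'
from cam import *
A=lambda x,y:np.array([x/4.4+269.6,y/4.4+199.6])
B=lambda x,y:np.array([x/3.6+234.6,y/3.6+169.6])
pts=dict(tip=(A(566,294),B(681,220)),root=(A(416,219),B(510,213)),band=(A(656,155),B(740,101)),footL=(A(48,157),B(60,232)),footR=(A(575,418),B(697,260)),bandTR=(A(681,150),B(763,90)),bandTL=(A(640,136),B(718,88)),frameBL=(A(46,98),B(52,214)),frameBR=(A(592,355),B(714,248)))
P={}
for k,(s,t) in pts.items():
    P[k],r=tri(s,t);print(k,P[k].round(4),r.round(1))
E
```

```text
tip [ 0.5566 -0.2463  0.0965] [-0.3  0.   0.2 -0.1]
root [ 0.5599 -0.1345  0.1015] [-0.6  0.1  0.4 -0.2]
band [ 0.6185 -0.2673  0.1817] [-0.1  0.   0.1 -0.1]
footL [0.559  0.1673 0.0031] [-1.3  0.   0.8 -0.6]
footR [ 0.5417 -0.2745  0.0037] [-0.2  0.   0.1 -0.1]
bandTR [ 0.6243 -0.2803  0.188 ] [-0.2  0.   0.2 -0.1]
bandTL [ 0.6257 -0.253   0.1852] [-0.1  0.   0.1 -0. ]
frameBL [0.5628 0.167  0.0605] [-0.7  0.   0.4 -0.3]
frameBR [ 0.5425 -0.2743  0.0673] [-0.6  0.1  0.5 -0.3]
```

Request:
step_arm(targets="-1 0.56 -1 0.04 0 0 0;-1 0.56 -1 0.04 0 0 0;-1 0.56 -1 0.04 0 0 0;-1 0.56 -1 0.04 0 0 0;-1 0.56 -1 0.04 0 0 0;-1 0.56 -1 0.04 0 0 0;-1 0.56 -1 0.04 0 0 0;-1 0.56 -1 0.04 0 0 0;-1 0.56 -1 0.04 0 0 0;-1 0.56 -1 0.04 0 0 0")

```text
clock: 0.93
eef_pos: [0.3136, 0.1225, 0.2459]
tool_rot: [0.11, 0.994, 0.0, 0.0]
ft_force: [1.6, 0.9, 0.5]
grip_width: -0.0
grasp_force: 0.0
```

```bash
cat > st.py <<'E'
from workcell import bot
import numpy as np
from scipy.spatial.transform import Rotation as R
np.set_printoptions(precision=4,suppress=True)
o=bot.get_obs();print(o["clock"],"q",o["joint_pos"],"p",o["eef_pos"],"F",o["ft_force"],o["grip_width"])
M=R.from_quat(o["tool_rot"]);m=M.as_matrix();print("z",m[:,2],"y",m[:,1])
a,p=-0.04,np.radians(35)
z=np.array([np.cos(p)*np.cos(a),np.cos(p)*np.sin(a),-np.sin(p)]);y=np.array([-np.sin(a),np.cos(a),0])
T=R.from_matrix(np.c_[np.cross(y,z),y,z]);print("turn norm",(T*M.inv()).as_rotvec()/(np.pi/4))
ex=np.array([np.cos(a),np.sin(a),0]);u=ex*np.sin(p)+[0,0,np.cos(p)];n=-z
f=np.array([.565,-.054,.093]);A=f+.014*n-.023*u
for k,t in(("B",A+.07*n),("A",A)):print(k,t,"shift norm",(t-o["eef_pos"])/.5)
print("u",u/.5,"n",n/.5,"rel u,n",(o["eef_pos"]-f)@u,(o["eef_pos"]-f)@n)
E
python3 st.py
```

```text
0.9333 q [ 0.3723 -0.0944 -0.3233  1.3415  0.0001  0.5936] p [0.3136 0.1225 0.2459] F [1.5926 0.9242 0.4563] -4.8980906998464705e-05
z [ 0.0003  0.0002 -1.    ] y [0.2195 0.9756 0.0002]
turn norm [-0.1597 -1.2131  0.2127]
B [ 0.4831 -0.0507  0.1223] shift norm [ 0.339  -0.3464 -0.2471]
A [ 0.5404 -0.053   0.0822] shift norm [ 0.4536 -0.351  -0.3274]
u [ 1.1462 -0.0459  1.6383] n [-1.637   0.0655  1.1472] rel u,n -0.02292243964138079 0.2992576572895922
```

Request:
step_arm(targets="-1 0.23 -0.34 0 -0.13 -0.97 0.17;-1 0.23 -0.34 0 -0.13 -0.97 0.17;-1 0.23 -0.34 0 -0.13 -0.97 0.17;-1 0.23 -0.34 0 -0.13 -0.97 0.17;-1 0.23 -0.34 0 -0.13 -0.97 0.17;-1 0.23 -0.34 0 -0.13 -0.97 0.17;-1 0.23 -0.34 0 -0.13 -0.97 0.17;-1 0.23 -0.34 0 -0.13 -0.97 0.17;-1 0.23 -0.34 0 -0.13 -0.97 0.17;-1 0.23 -0.34 0 -0.13 -0.97 0.17")

```text
clock: 1.77
eef_pos: [0.4299, -0.0455, 0.2479]
tool_rot: [0.037, 0.926, -0.008, 0.376]
ft_force: [0.8, -0.2, 0.2]
grip_width: 0.0002
grasp_force: 0.0
```

```bash
python3 st.py
```

```text
1.7667 q [-0.1462 -0.4437 -0.8509  0.395   0.0582 -0.042 ] p [ 0.4299 -0.0455  0.2479] F [ 0.789  -0.2419  0.1869] 0.00019588183588857696
z [ 0.6951 -0.0435 -0.7176] y [0.0754 0.9971 0.0126]
turn norm [-0.0299 -0.2401  0.0436]
B [ 0.4831 -0.0507  0.1223] shift norm [ 0.1062 -0.0105 -0.2511]
A [ 0.5404 -0.053   0.0822] shift norm [ 0.2208 -0.0151 -0.3314]
u [ 1.1462 -0.0459  1.6383] n [-1.637   0.0655  1.1472] rel u,n 0.04929721598147071 0.19967596651918726
```

Request:
step_arm(targets="-1 0.05 -0.01 -0.12 -0.03 -0.24 0.044;-1 0.106 -0.01 -0.25 -0.03 -0.24 0.044;-1 0.106 -0.01 -0.25 -0.03 -0.24 0.044;-1 0.106 -0.01 -0.25 -0.03 -0.24 0.044;-1 0.106 -0.01 -0.25 -0.03 -0.24 0.044;-1 0.106 -0.01 -0.25 -0.03 -0.24 0.044;-1 0.106 -0.01 -0.25 -0.03 -0.24 0.044")

```text
clock: 2.35
eef_pos: [0.5106, -0.0557, 0.1401]
tool_rot: [0.016, 0.897, -0.006, 0.442]
ft_force: [-0.5, -0.1, 0.8]
grip_width: -0.0001
grasp_force: 0.0
```

```bash
python3 st.py
python3 - <<'E'
from workcell import bot
import cv2
im=bot.camera("side")[170:300,250:450,::-1];cv2.imwrite("pics/s1.png",cv2.resize(im,None,fx=4,fy=4,interpolation=cv2.INTER_CUBIC))
E
```

```text
2.35 q [-0.1759  0.0243 -1.0827 -0.4462  0.1141 -0.0837] p [ 0.5106 -0.0557  0.1401] F [-0.4768 -0.0861  0.7716] -9.125834864877628e-05
z [ 0.7922 -0.0252 -0.6098] y [0.0346 0.9994 0.0037]
turn norm [-0.0068 -0.057  -0.007 ]
B [ 0.4831 -0.0507  0.1223] shift norm [-0.055   0.0099 -0.0356]
A [ 0.5404 -0.053   0.0822] shift norm [ 0.0596  0.0053 -0.1159]
u [ 1.1462 -0.0459  1.6383] n [-1.637   0.0655  1.1472] rel u,n 0.00743974184798821 0.07152312648121688
```

View pics/s1.png

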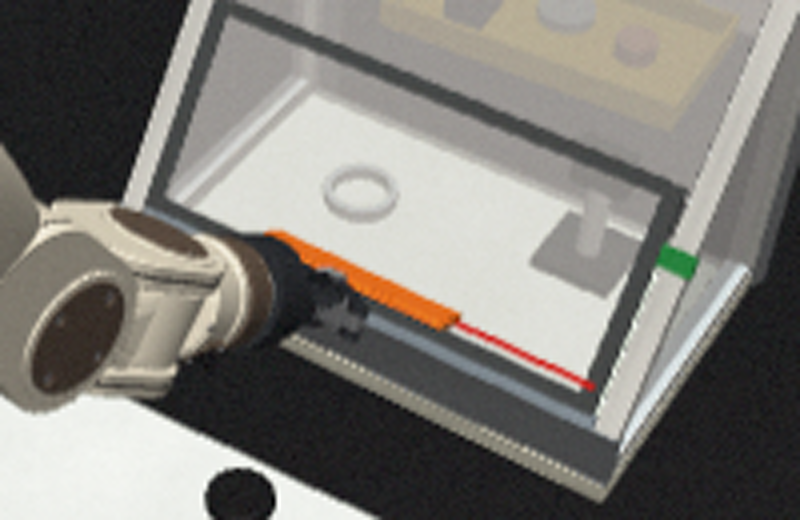

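The hand stands left of the lip's middle, in front of and slightly above it; the lip's right end is at (455,320) and the window hasn't moved. Joint 3 is at its limit, so I'll fit a quick kinematic model to choose a reachable pitch.

```bash
cat > kin.py <<'E'
import numpy as np
from scipy.optimize import least_squares
Q=[[.241338,.003863,1.33518,0],[-.0944,-.3233,1.3415,0.0001],[-.4437,-.8509,.395,.0582],[.0243,-1.0827,-.4462,.1141]]
P=[[.10986,.48721,.2305],[.3136,.1225,.2459],[.4299,-.0455,.2479],[.5106,-.0557,.1401]]
J1=[1.34901,.3723,-.1462,-.1759]
D=[]
for q,p,a in zip(Q,P,J1):D.append([p[0]*np.cos(a)+p[1]*np.sin(a),p[2]])
rot=lambda v,t:np.array([v[0]*np.cos(t)+v[1]*np.sin(t),-v[0]*np.sin(t)+v[1]*np.cos(t)]) # pitch down by t
def fk(k,q):
    h,x1,z1,x2,z2,d,L=k;j2,j3,j4,j5=q
    return np.array([0,h])+rot((x1,z1),j2)+rot((x2,z2),j2-j3)+rot((d+L*np.cos(j5),0),j2-j3+j4)
k0=np.array([.25,0,.3,.3,0,.07,.2])
r=least_squares(lambda k:np.r_[np.concatenate([(fk(k,q)-d) for q,d in zip(Q,D)])/.001,(k-k0)/.15],k0)
k=r.x
if __name__=="__main__":
    np.set_printoptions(precision=4,suppress=True);print(k,r.fun[:8])
    R0=lambda f,nn,uu,p:(np.array([.565,.093])+nn*np.array([-.819,.574])+uu*np.array([.574,.819]))
    for deg in(15,25,35,45,55):
        for nn,uu in((.075,-.025),(.05,-.025),(.014,-.023),(.014,.1)):
            t=R0(0,nn,uu,deg);t[0]*=1.003
            best=None
            for s in([0,-1,0],[.5,-.5,0],[-.5,-.5,1]):
                b=least_squares(lambda q:np.r_[(fk(k,[*q,.06])-t)/.001,(q[0]-q[1]+q[2]-np.radians(deg))/.002],s,bounds=([-1.05,-1.6,-1.99],[1.87,1.28,2.15]))
                if best is None or b.cost<best.cost:best=b
            print(deg,nn,uu,best.x,round(best.cost,2))
E
python3 kin.py
```

```text
[0.2409 0.0001 0.4932 0.3913 0.0078 0.1374 0.2675] [-0.0212 -0.0148  0.0112  0.0095  0.0029  0.0192 -0.0061 -0.0135]
15 0.075 -0.025 [ 0.8838 -1.4141 -1.99  ] 664.65
15 0.05 -0.025 [ 0.9329 -1.3583 -1.99  ] 473.41
15 0.014 -0.023 [ 0.9991 -1.2783 -1.99  ] 194.27
15 0.014 0.1 [ 0.4772 -1.1251 -1.3405] 0.0
25 0.075 -0.025 [ 0.6171 -1.3986 -1.5794] 0.0
25 0.05 -0.025 [ 0.6612 -1.3458 -1.5707] 0.0
25 0.014 -0.023 [ 0.7022 -1.2632 -1.5291] 0.0
25 0.014 0.1 [ 0.228  -1.0116 -0.8032] 0.0
35 0.075 -0.025 [ 0.1452 -1.219  -0.7534] 0.0
35 0.05 -0.025 [ 0.2422 -1.1907 -0.8221] 0.0
35 0.014 -0.023 [ 0.3538 -1.1355 -0.8784] 0.0
35 0.014 0.1 [ 0.104  -0.8581 -0.3513] 0.0
45 0.075 -0.025 [-0.0035 -1.0391 -0.2502] 0.0
45 0.05 -0.025 [ 0.0828 -1.0176 -0.315 ] 0.0
45 0.014 -0.023 [ 0.1936 -0.9733 -0.3815] 0.0
45 0.014 0.1 [ 0.0762 -0.6834  0.0258] 0.0
55 0.075 -0.025 [-0.0147 -0.8588  0.1159] 0.0
55 0.05 -0.025 [ 0.0583 -0.8383  0.0634] 0.0
55 0.014 -0.023 [ 0.1568 -0.7969  0.0063] 0.0
55 0.014 0.1 [ 0.1115 -0.4958  0.3527] 0.0
```

```bash
sed -i 's/^a,p=.*/a,p=-0.04,np.radians(43)/; s/^ex=.*/s=np.radians(35);ex=np.array([np.cos(a),np.sin(a),0]);u=ex*np.sin(s)+[0,0,np.cos(s)];n=-ex*np.cos(s)+[0,0,np.sin(s)]/; s/;A=f.*/;A=f+.018*n-.027*u/; s/A+.07\*n/A+.06*n/' st.py; python3 st.py
```

```text
2.4 q [-0.1763  0.02   -1.0834 -0.4453  0.1142 -0.0837] p [ 0.5104 -0.0558  0.1417] F [0.0547 0.5974 0.8546] -0.00046547906161604395
z [ 0.7938 -0.0256 -0.6076] y [0.0348 0.9994 0.0033]
turn norm [ 0.0004  0.1241 -0.0064]
B [ 0.4857 -0.0508  0.1156] shift norm [-0.0494  0.0099 -0.0522]
A [ 0.5348 -0.0528  0.0812] shift norm [ 0.0489  0.006  -0.121 ]
u [ 1.1462 -0.0459  1.6383] n [-1.637   0.0655  1.1472] rel u,n 0.00863226195858672 0.0726075894756582
```

Request:
step_arm(targets="-1 -0.02 0.01 -0.02 0 0.15 -0.006;-1 -0.04 0.01 -0.045 0 0.15 -0.006;-1 -0.049 0.01 -0.052 0 0.15 -0.006;-1 -0.049 0.01 -0.052 0 0.15 -0.006;-1 -0.049 0.01 -0.052 0 0.15 -0.006")

```text
clock: 2.82
eef_pos: [0.4845, -0.0514, 0.1173]
tool_rot: [0.019, 0.92, -0.009, 0.392]
ft_force: [0.5, -0.4, -0.4]
grip_width: 0.0
grasp_force: 0.0
```

```bash
python3 st.py
```

```text
2.8167 q [-0.1567 -0.0097 -1.062  -0.2839  0.0819 -0.0816] p [ 0.4845 -0.0514  0.1173] F [ 0.4524 -0.3972 -0.4413] 4.746642963305778e-05
z [ 0.7206 -0.031  -0.6927] y [ 0.0411  0.9992 -0.0019]
turn norm [ 0.0017 -0.0188  0.0015]
B [ 0.4857 -0.0508  0.1156] shift norm [ 0.0024  0.0011 -0.0034]
A [ 0.5348 -0.0528  0.0812] shift norm [ 0.1006 -0.0028 -0.0722]
u [ 1.1462 -0.0459  1.6383] n [-1.637   0.0655  1.1472] rel u,n -0.026269384021292908 0.07992526935934809
```

Now in under the lip, then check.

Request:
step_arm(targets="-1 0.035 -0.001 -0.026 0 -0.019 0;-1 0.07 -0.002 -0.051 0 -0.019 0;-1 0.1 -0.003 -0.072 0 -0.019 0;-1 0.1 -0.003 -0.072 0 -0.019 0;-1 0.1 -0.003 -0.072 0 -0.019 0")

```text
clock: 3.23
eef_pos: [0.5347, -0.053, 0.0799]
tool_rot: [0.019, 0.918, -0.009, 0.397]
ft_force: [0.2, -0.3, -0.3]
grip_width: -0.0004
grasp_force: 0.0
```

```bash
python3 st.py
python3 - <<'E'
from workcell import bot
import cv2
im=bot.camera("side")[170:300,250:450,::-1];cv2.imwrite("pics/s2.png",cv2.resize(im,None,fx=4,fy=4,interpolation=cv2.INTER_CUBIC))
E
```

```text
3.2333 q [-0.1384  0.2112 -1.0158 -0.4708  0.0701 -0.0673] p [ 0.5347 -0.053   0.0799] F [ 0.1824 -0.2608 -0.2999] -0.00044846277548706324
z [ 0.7284 -0.0308 -0.6845] y [ 0.0413  0.9991 -0.0009]
turn norm [ 0.001  -0.0044  0.0017]
B [ 0.4857 -0.0508  0.1156] shift norm [-0.0981  0.0044  0.0714]
A [ 0.5348 -0.0528  0.0812] shift norm [0.0002 0.0005 0.0026]
u [ 1.1462 -0.0459  1.6383] n [-1.637   0.0655  1.1472] rel u,n -0.02808372789084941 0.01732397030332675
```

View pics/s2.png

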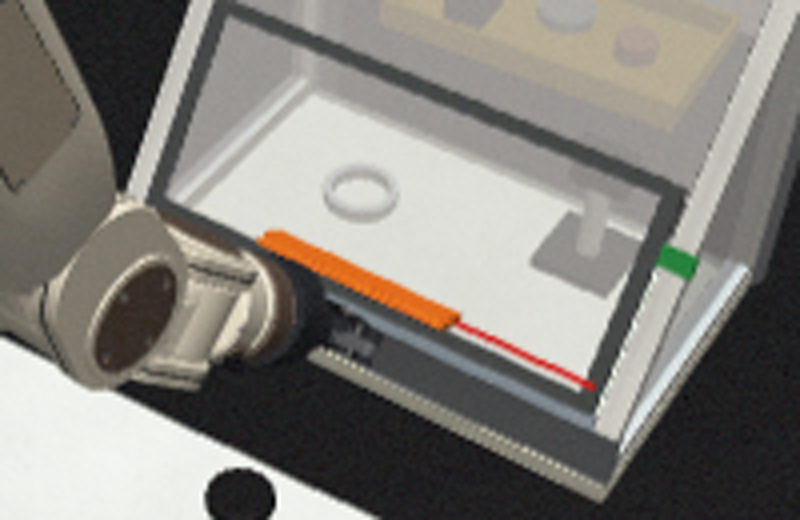

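The fingers are below the lip (tips near (355,340)) and the window hasn't moved. Pushing gently.

Request:
step_arm(targets="-1 0.007 0 0.01 0 0 0;-1 0.014 -0.001 0.02 0 0 0;-1 0.021 -0.001 0.029 0 0 0;-1 0.028 -0.001 0.039 0 0 0;-1 0.034 -0.001 0.049 0 0 0;-1 0.041 -0.002 0.059 0 0 0;-1 0.048 -0.002 0.069 0 0 0;-1 0.055 -0.002 0.079 0 0 0;-1 0.062 -0.002 0.088 0 0 0;-1 0.069 -0.003 0.098 0 0 0")

```text
clock: 4.12
eef_pos: [0.5686, -0.0542, 0.1292]
tool_rot: [0.019, 0.918, -0.008, 0.397]
ft_force: [-4.9, 0.2, -1.5]
grip_width: 0.0002
grasp_force: 2.1
```

```bash
cat > look.py <<'E'
import sys,cv2
from cam import *
n=sys.argv[1]
im={k:bot.camera(k) for k in("side","top")}
R={}
for k,m in im.items():
    h=cv2.cvtColor(m,cv2.COLOR_RGB2HSV).astype(int);H,S,V=h[...,0],h[...,1],h[...,2]
    w=np.zeros(H.shape,bool)
    if k=="side":w[150:290,350:480]=1
    else:w[120:245,370:470]=1
    r=w&((H<5)|(H>174))&(S>120)&(V>100);g=w&(H>45)&(H<80)&(S>120)
    l,st=cv2.connectedComponentsWithStats(r.astype(np.uint8))[1:3];r=l==1+st[1:,4].argmax()
    ys,xs=np.nonzero(r);e=xs.max();R[k]=[np.array([e+.3,ys[xs>=e-1].mean()]),np.argwhere(g).mean(0)[::-1]]
for i,k in enumerate(("tip","band")):
    p,f=tri(R["side"][i],R["top"][i]);print(k,p.round(4),R["side"][i].round(1),R["top"][i].round(1),f.round(1));R[k]=p
d=R["band"]-R["tip"];a=-.04;print("to go along slope",(d[0]*np.cos(a)+d[1]*np.sin(a))*.5736+d[2]*.8192)
c=im["side"][170:300,250:450,::-1];t=im["top"][150:250,235:485,::-1]
cv2.imwrite(f"pics/{n}.png",np.vstack([cv2.resize(c[20:120,50:],(525,350),interpolation=2),cv2.resize(t,(525,210),interpolation=2)]))
E
python3 st.py; python3 look.py p1
```

```text
4.1167 q [-0.1287  0.1157 -0.8789 -0.2377  0.0634 -0.0607] p [ 0.5686 -0.0542  0.1292] F [-4.9488  0.1992 -1.4976] 0.0002421757777569961
z [ 0.7276 -0.0303 -0.6853] y [ 0.0409  0.9992 -0.0007]
turn norm [ 0.0007 -0.0059  0.0012]
B [ 0.4857 -0.0508  0.1156] shift norm [-0.1659  0.0068 -0.0272]
A [ 0.5348 -0.0528  0.0812] shift norm [-0.0677  0.0029 -0.0961]
u [ 1.1462 -0.0459  1.6383] n [-1.637   0.0655  1.1472] rel u,n 0.03176964871773998 0.0178164333539136
tip [ 0.5844 -0.2478  0.1313] [404.3 252.2] [427.3 216.5] [ 0. -0. -0.  0.]
band [ 0.6181 -0.2683  0.1821] [418.9 234.9] [440.7 197.8] [-0.  0.  0. -0.]
to go along slope 0.061399039789164264
```

View pics/p1.png

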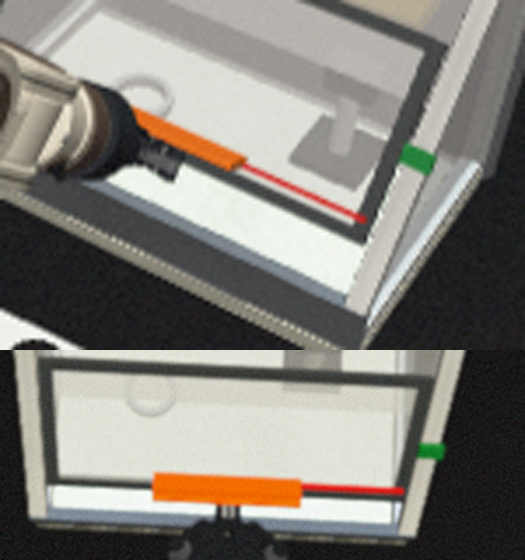

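The window is up about 45 mm, with the pointer tip at (362,218) in the upper panel and the band at (417,160). About 61 mm remains, so I'll go 50 mm and measure again.

Request:
step_arm(targets="-1 0.006 0 0.008 0 0 0;-1 0.011 -0.001 0.016 0 0 0;-1 0.017 -0.001 0.025 0 0 0;-1 0.023 -0.001 0.033 0 0 0;-1 0.029 -0.001 0.041 0 0 0;-1 0.034 -0.001 0.049 0 0 0;-1 0.04 -0.002 0.057 0 0 0;-1 0.046 -0.002 0.066 0 0 0;-1 0.052 -0.002 0.074 0 0 0;-1 0.057 -0.002 0.082 0 0 0")

```text
clock: 5.05
eef_pos: [0.5981, -0.0555, 0.1709]
tool_rot: [0.019, 0.917, -0.009, 0.397]
ft_force: [-0.8, 0.6, -3.6]
grip_width: -0.0001
grasp_force: 1.7
```

```bash
python3 st.py; python3 look.py p2
```

```text
5.05 q [-0.1217  0.0751 -0.7594 -0.0797  0.0578 -0.0559] p [ 0.5981 -0.0555  0.1709] F [-0.8066  0.5723 -3.5502] -9.697805052798054e-05
z [ 0.7288 -0.0309 -0.684 ] y [ 0.0414  0.9991 -0.0011]
turn norm [ 0.0013 -0.0035  0.0017]
B [ 0.4857 -0.0508  0.1156] shift norm [-0.2248  0.0094 -0.1107]
A [ 0.5348 -0.0528  0.0812] shift norm [-0.1266  0.0054 -0.1795]
u [ 1.1462 -0.0459  1.6383] n [-1.637   0.0655  1.1472] rel u,n 0.08285673940611178 0.017564867304802133
tip [ 0.6129 -0.249   0.1742] [411.3 235.5] [431.3 200.7] [-0.1  0.   0.1 -0. ]
band [ 0.6181 -0.2679  0.1822] [418.8 234.9] [440.5 197.8] [-0.1  0.   0.1 -0. ]
to go along slope 0.010002386314373495
```

View pics/p2.png

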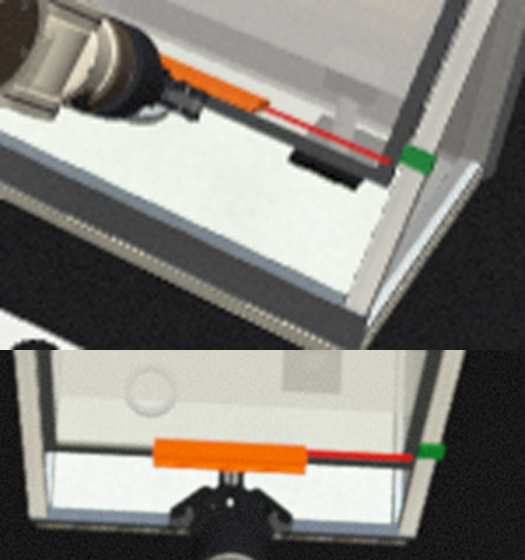

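The pointer is just below the band (tip at (388,160) against the band's middle at (417,160)). About 10 mm remains.

Request:
step_arm(targets="-1 0.004 0 0.005 0 0 0;-1 0.008 0 0.011 0 0 0;-1 0.011 0 0.016 0 0 0;-1 0.011 0 0.016 0 0 0;-1 0.011 0 0.016 0 0 0")

```text
clock: 5.57
eef_pos: [0.6039, -0.0557, 0.1792]
tool_rot: [0.019, 0.917, -0.009, 0.398]
ft_force: [-0.5, -0.0, -1.8]
grip_width: 0.0001
grasp_force: 0.7
```

```bash
python3 st.py; python3 look.py p3
```

```text
5.5667 q [-0.1203  0.07   -0.7364 -0.0531  0.0564 -0.0547] p [ 0.6039 -0.0557  0.1792] F [-0.4775 -0.0298 -1.8408] 0.00011952318327798566
z [ 0.7298 -0.0314 -0.6829] y [ 0.0417  0.9991 -0.0014]
turn norm [ 0.0017 -0.0017  0.0021]
B [ 0.4857 -0.0508  0.1156] shift norm [-0.2365  0.0098 -0.1272]
A [ 0.5348 -0.0528  0.0812] shift norm [-0.1382  0.0059 -0.196 ]
u [ 1.1462 -0.0459  1.6383] n [-1.637   0.0655  1.1472] rel u,n 0.09297838723511472 0.01755250113684711
tip [ 0.6174 -0.2488  0.1849] [412.3 231.8] [432.3 197.7] [ 0.1 -0.  -0.1  0. ]
band [ 0.618  -0.268   0.1824] [418.8 234.9] [440.6 197.8] [-0.1  0.   0.  -0. ]
to go along slope -0.0012570867110548987
```

Tip centred to about 1 mm. Now back down off the lip and then out.

Request:
step_arm(targets="-1 -0.008 0 -0.011 0 0 0;-1 -0.016 0.001 -0.022 0 0 0;-1 -0.023 0.001 -0.033 0 0 0;-1 -0.023 0.001 -0.033 0 0 0;-1 -0.045 0.002 -0.018 0 0.02 0;-1 -0.08 0.003 0.005 0 0.05 0;-1 -0.115 0.004 0.028 0 0.08 0;-1 -0.15 0.005 0.047 0 0.1 0;-1 -0.15 0.005 0.047 0 0.1 0;-1 -0.15 0.005 0.047 0 0.1 0")

```text
clock: 6.5
eef_pos: [0.5287, -0.053, 0.2033]
tool_rot: [0.018, 0.932, -0.01, 0.363]
ft_force: [0.1, -0.3, 0.2]
grip_width: -0.0001
grasp_force: 0.0
```

```bash
python3 st.py; python3 look.py p4
```

```text
6.5 q [-0.1338 -0.1209 -0.765   0.1864  0.0593 -0.0714] p [ 0.5287 -0.053   0.2033] F [ 0.0618 -0.2902  0.2083] -7.336491380103702e-05
z [ 0.6752 -0.0311 -0.737 ] y [ 0.0412  0.9991 -0.0045]
turn norm [ 0.0017 -0.0996  0.0017]
B [ 0.4857 -0.0508  0.1156] shift norm [-0.0861  0.0044 -0.1753]
A [ 0.5348 -0.0528  0.0812] shift norm [ 0.0121  0.0005 -0.2441]
u [ 1.1462 -0.0459  1.6383] n [-1.637   0.0655  1.1472] rel u,n 0.0695261787763905 0.0929545653084425
tip [ 0.6171 -0.2488  0.1851] [412.3 231.8] [432.3 197.8] [ 0.1 -0.  -0.   0. ]
band [ 0.6181 -0.268   0.1823] [418.8 234.9] [440.6 197.8] [-0.1  0.   0.  -0. ]
to go along slope -0.0012698894591497234
```

View pics/p4.png

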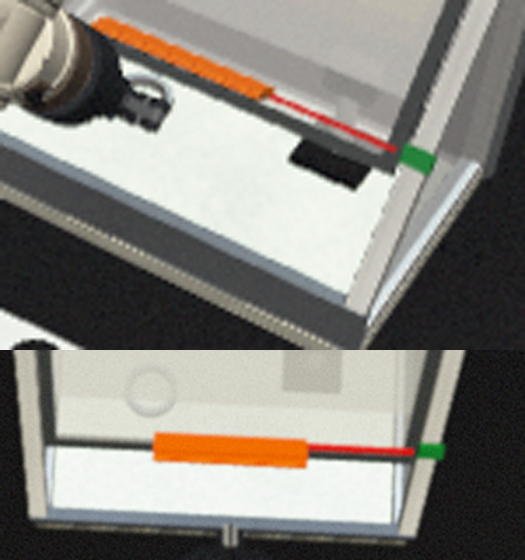

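The tip at (396,149) sits against the band's left edge, whose span is about 146–168, and extending the pointer's line meets the band near its middle. The hand is clear. Handing in.

```bash
python3 -c "
from workcell import bot
print(bot.job_done())"
```

```text
the job is handed in; nothing more can be done
None
```

I pushed the window up from beneath the lip with shut fingers, and by the last camera measurement the pointer stands within the green band, about 1 mm above its middle; the hand is clear and the job is handed in at about 6.6 s, but no verdict was shown.

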